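# Centre the tippy vial on the balance pan and take the reading

### The job

The small capped vial stands too near the edge of the balance's round pan. Nudge it along the pan with light taps of the fingertips, without gripping, lifting or tipping it, until it stands wholly inside the ring marked in the middle of the pan; take the fingers away from it, and only then press the balance's large round key fully down and let it come up again. Leave the small key and everything else on the bench undisturbed.

Things in the scene. Friction and masses are not known exactly. Their poses are not given: they have to be found in the camera images.
- balance: White laboratory balance fixed to the bench, 210 mm deep (x), 190 mm wide (y). Origin: centre of its underside at bench height; its -x side is the front with keys and display, roughly facing the robot. Front strip (x -110 to -55 mm) 40 mm high, the rest 55 mm. In its frame the pan's centre is at x +30, y 0 mm, the large key at x -80, y +62, the small key at x -80, y -62 mm.
- pan: Round steel weighing pan, 80 mm in diameter and 4 mm thick, flat and without a rim, rigidly fixed on a short stem, its top 17 mm above the housing around it (72 mm above the bench). Origin: centre of the pan's top face, +z up; its yaw means nothing. A dark ring, 41 mm inner and 45 mm outer diameter, is marked round its centre.
- vial: The vial to centre: amber glass, white cap, 61 mm tall, 28 mm diameter from 3 to 45 mm up, on a foot 22 mm in diameter. Pushed higher than about 15 mm above the pan it tips; pushed 5 to 12 mm up it slides (friction about 0.5 to 0.7). 30 to 65 g. Origin: centre of its underside, +z along its axis. Starts upright, 21 to 28 mm off the pan's centre in any direction.
- weigh_key (a joint): Travel of the large round key: 0 when up, 0.006 m when fully down (a firm stop). It is sprung: about 4 N holds it fully down, and it comes up by itself.
- weigh_key_top (a point): Centre of the top of the large round key: 28 mm in diameter, grey, in a grey collar 44 mm wide, 10 mm proud of the collar and 62 mm above the bench, at the left of the balance's front as the robot sees it; pressed straight down.
- off_key (a joint): Travel of the small round key (16 mm in diameter, grey, in a collar 32 mm wide, at the right of the balance's front as the robot sees it): 0 when up, 0.006 m when down. Not to be pressed.
- spare_vial: Bystander: a vial of the same make standing on the bench to the left of the balance. Origin: centre of its underside.
- loose_cap: Bystander: a white screw cap, 25 mm in diameter and 13 mm high, lying on the far left corner of the balance's housing, some 95 mm from the pan's centre. Origin: centre of its underside.
- beaker: Bystander: glass beaker, 66 mm in diameter, 85 mm tall, on the bench at the left. Origin: centre of its underside.
- reagent_bottle: Bystander: amber bottle with black cap, 56 mm in diameter, 105 mm tall, beyond the balance at the left. Origin: centre of its underside.
- petri_dish: Bystander: closed glass dish, 90 mm in diameter, 15 mm high, beyond the balance. Origin: centre of its underside.
- mortar: Bystander: white porcelain mortar, 84 mm in diameter, 45 mm high, on the bench at the right. Origin: centre of its underside.
- scoop: Bystander: steel spoon 150 mm long, lying on the bench to the right of the balance.
Mind the look-alikes: they are no part of the job. What is shaped like the vial but blue or red is not meant.

How it is judged:
By the outcome, as a careful person would: the job done as asked, in the order asked, and still so for the second after the job is handed in, with the robot touching nothing.
It also fails if it takes over 48 s, if anything falls off the work surface, if the arm or the gripper's body presses on something with over 40 N, if the wrist force passes 120 N, or if a joint passes its speed limit or range.

### The arm

A 6-joint arm with a two-finger parallel gripper is mounted at the origin on the work surface. World frame = base frame: x ahead of the robot, y to its left, z up, the work surface at z = 0. Lengths are in m, angles in rad, forces in N, time in s.
With the tool pointing down it reaches from about 0.375 to 0.9 m from the base axis. Payload 3.1 kg.
Tool frame: the origin (TCP) lies on the centre line of the jaws, within the pads' length; the fingertips stand 11 mm ahead of it and the grasp point (between the pads) lies 8 mm behind it; x points along the fingers, y is the direction in which the jaws open and shut, and the axes are right-handed (so a half turn about x gives the same grasp; the last joint's range is limited). The gripper opens to 87 mm and grips with 3 to 60 N. Pads are 19 mm wide; open, the fingers measure 117 mm over their backs; the gripper's body (75 mm by 190 mm) begins 51 mm behind the grasp point.
Start: joints at [-1.462, 0.527, 1.433, -0, 1.181, -0.178], TCP at [0.177, -0.599, 0.234] pointing down, gripper open.
Joint ranges: [-3.08, 3.08], [-0.75, 2.2], [0.22, 2.44], [-1.43, 4.57], [0, 2.65], [-2.85, 2.85]. Speed limits (rad/s): [2.79, 2.79, 3.14, 3.14, 3.14, 3.14].

### API

Orientations are given as a unit quaternion [x, y, z, w].
In Python, from rig import robot, camera, camera_info gives the robot as it stands.
- The arm moves only by the shell command python3 -m inch 'ROWS' [FORCE]. ROWS is JSON, a list that holds one entry, the list of rows, each a list of 5 numbers: the shift along the tool's x, y, z in cm, then the turn about the tool's x in rad, then the opening, from 0 (shut) to 1 (fully open). A call has 1 to 8 rows; each row shifts and turns the pose as measured when the row begins, along the tool's axes as they then stand; what a row does not reach is not made up. A row lasts 1/12 s, in which the tool goes at most 41.7 mm and 7.16 degrees, less where a joint would pass 70% of its speed; a pose out of reach is approached as far as the arm can. A call with a gripper value outside its range is refused whole. The fingers move at their own pace and stop on an object; FORCE is the grip in N (left out, the last holds). Time passes only in rows, so rows that do not move let the fingers close. It gives the time, the measured TCP pose, the force and the opening at its end, in the units of the state.
- robot.get_obs(): the state, without advancing time (a new reading comes with each control period).
- camera(name): name is "scene" or "top" or "wrist"; returns the picture (400x640x3 uint8, red, green, blue); there is no depth.
- camera_info(name): a dict with "camera_matrix" (3x3 intrinsics, pixels), "dist" ([k1, k2, p1, p2, k3] as OpenCV has them; the pictures are not rectified), "rvec" (rotation vector, rad) and "tvec" (3), from world to camera coordinates, as OpenCV has them. Camera axes: x right, y down, z forward; pixel columns grow to the right and rows downward; lengths in m; the calibration is good to about 2 mm. A picture is of the moment at which its call begins: read the wrist's pose just before it. camera_info takes no time and is no camera call; for the wrist camera it gives the pose at the moment of the call.
- robot.hand_in(): hands the job in, once; it reports no verdict.
The state is a dict: "time": time; "q": joint angles; "joint_velocities": joint speeds; "joint_torque": joint torques, N m; "position": TCP position; "tool_rot": TCP orientation; "ft_force": force on the tool from outside, world axes, zero at the start; "moment": the same for the moment, N m; "grip_width": finger opening in m.
Only numpy, scipy, OpenCV 4.12 (cv2) and the standard library are available. Lean on these libraries where they do the work, as an engineer would, in place of code of your own. Each camera call takes 0.05 s, during which the arm holds its last target. There are 200 camera calls.

## Working session

There is one attempt and no reset: what is moved stays moved. The work goes in short steps, Python scripts to look and compute and a shell command to move; the robot and the scene stay as the last step left them, time stands still between calls to the robot, and variables do not carry over. Pictures are saved under pics/ and viewed, about 8 in all and at most 12, crops included, and the job is handed in when it is done.

```bash
mkdir -p pics; ls; cat > h.py <<'E'
import numpy as np, cv2
from rig import robot, camera, camera_info
from scipy.spatial.transform import Rotation as R
def cal(n):
    i=camera_info(n); return [np.array(i[k],float) for k in ("camera_matrix","dist","rvec","tvec")]
def px2w(n,uv,z,c=None):
    K,d,r,t=c or cal(n); p=cv2.undistortPoints(np.array(uv,float).reshape(-1,1,2),K,d)[:,0]
    Rm=cv2.Rodrigues(r)[0]; o=-Rm.T@t.ravel(); v=np.c_[p,np.ones(len(p))]@Rm
    return o+v*((z-o[2])/v[:,2])[:,None]
def w2px(n,P,c=None):
    K,d,r,t=c or cal(n); return cv2.projectPoints(np.array(P,float).reshape(-1,1,3),r,t,K,d)[0][:,0]
def save(n,f,box=None,s=1):
    im=camera(n)
    if box: im=im[box[1]:box[3],box[0]:box[2]]
    cv2.imwrite(f"pics/{f}.png",cv2.resize(im,None,fx=s,fy=s,interpolation=cv2.INTER_CUBIC)[:,:,::-1]); return im
E
python3 - <<'E'
from h import *
a=camera("scene");b=camera("top")
cv2.imwrite("pics/raw_top.png",b[:,:,::-1]);cv2.imwrite("pics/raw_scene.png",a[:,:,::-1])
cv2.imwrite("pics/a.png",cv2.resize(np.vstack([a,b]),(480,600),interpolation=cv2.INTER_AREA)[:,:,::-1])
o=robot.get_obs();print(o["time"],o["position"],o["tool_rot"],o["ft_force"])
print(R.from_quat(o["tool_rot"]).as_matrix().round(3))
for n in("scene","top"):
    K,d,r,t=cal(n);print(n,-cv2.Rodrigues(r)[0].T@t.ravel(),K[0,0])
E
```

```text
pics
0.1 [ 0.1773551  -0.59863411  0.2326569 ] [ 0.69981845  0.10211515 -0.69977355  0.10071551] [ 0.17366595 -0.68754081  0.27737734]
[[-0.     0.284 -0.959]
 [ 0.002 -0.959 -0.284]
 [-1.    -0.002 -0.   ]]
scene [1.05979608 0.56169714 0.58753975] 454.42075471182596
top [0.46970205 0.02261634 0.97515918] 376.4042894771422
```

View pics/raw_top.png

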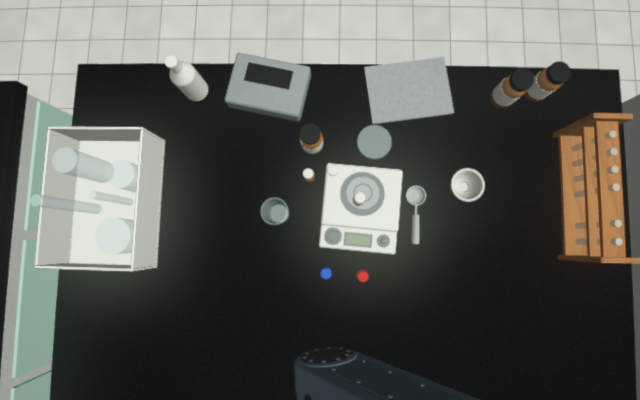

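View pics/raw_scene.png

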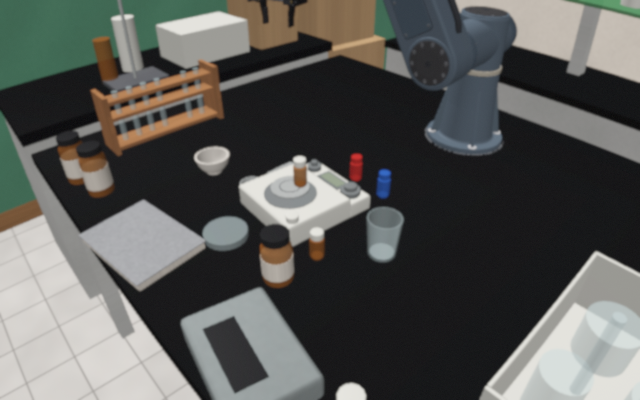

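Candidates in the top picture are the amber vial on the pan (359,199), the spare vial on the bench (308,174), the blue (326,273) and red (363,276) look-alikes, and the loose cap (333,170). The one on the pan fits the description, so I'll check it in a close crop with a first calibration overlay.

```bash
python3 - <<'E'
from h import *
b=cv2.imread("pics/raw_top.png");a=cv2.imread("pics/raw_scene.png")
c1=cv2.resize(b[155:260,312:412],None,fx=5.5,fy=5.5,interpolation=cv2.INTER_CUBIC)
c2=cv2.resize(a[145:230,235:355],None,fx=2,fy=2,interpolation=cv2.INTER_CUBIC)
can=np.zeros((578,800,3),np.uint8);can[:577,:550]=c1[:577];can[:170,555:795]=c2
cv2.imwrite("pics/c.png",can)
print(px2w("top",[(362,192)],.072),px2w("top",[(333,236),(383,240)],.062),px2w("top",[(325,164),(402,169)],.055), px2w("top",[(359,199)],.133))
E
```

```text
[[ 0.58822632 -0.04706139  0.072     ]] [[ 0.48108665  0.02090917  0.062     ]
 [ 0.4739593  -0.09964328  0.062     ]] [[ 0.65889369  0.04408849  0.055     ]
 [ 0.6495899  -0.14649738  0.055     ]] [[ 0.56424253 -0.03579826  0.133     ]]
```

View pics/c.png

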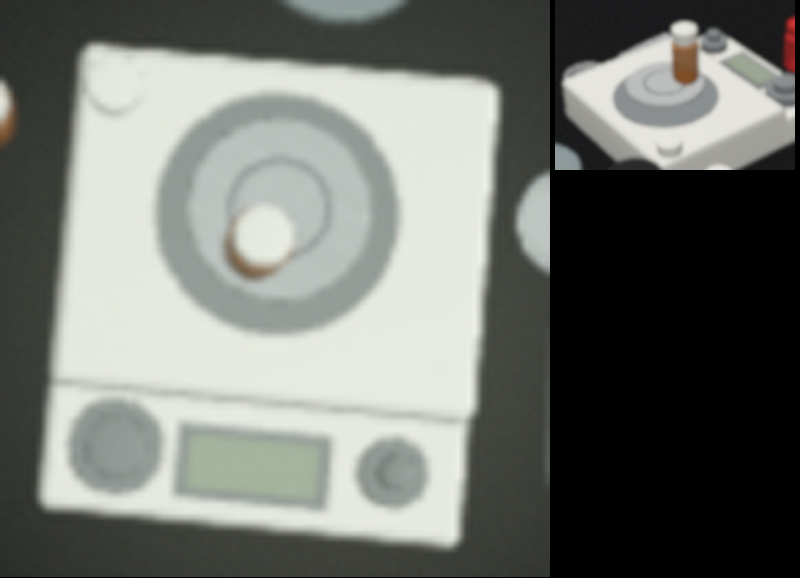

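The crop confirms it: an amber vial with a white cap stands on the pan, cap at crop (263,236). The pan centre is at (280,208), the large key at (115,446) and the small key at (392,472).

```bash
python3 - <<'E'
from h import *
f=lambda x,y:(312+x/5.5-.41,155+y/5.5-.41)
pan=px2w("top",[f(280,208.5)],.072)[0];v=px2w("top",[f(263.5,236)],.133)[0];k=px2w("top",[f(115,446)],.062)[0];s=px2w("top",[f(392,472)],.062)[0]
y=(k-s)/np.linalg.norm(k-s);x=np.array([y[1],-y[0],0])
print("pan",pan,"pan from keys",(k+s)/2+x*.11,"vial",v,"key",k,s,np.linalg.norm(k-s))
d=(pan-v)[:2];print(np.hypot(*d),np.degrees(np.arctan2(d[1],d[0])), x)
M=R.from_quat(robot.get_obs()["tool_rot"]).as_matrix()
print("tool -z deg",np.degrees(np.arctan2(-M[1,2],-M[0,2])))
u=d/np.hypot(*d); st=np.r_[v[:2]-u*.07,.15]; print(u,st,(M.T@(st-robot.get_obs()["position"]))*100)
E
```

```text
pan [ 0.5870342  -0.04827708  0.072     ] pan from keys [ 0.58711049 -0.04659283  0.062     ] vial [ 0.5676578  -0.03687855  0.133     ] key [0.48182986 0.02213368 0.062     ] [ 0.47297368 -0.09931978  0.062     ] 0.12177591882690098
0.022480469102679475 -30.466975247994647 [ 0.99735201 -0.07272528  0.        ]
tool -z deg 16.49192002587674
[ 0.86192156 -0.50704164] [ 0.50732329 -0.00138564  0.15      ] [  8.37591983 -47.88437255 -48.59115062]
```

```bash
python3 -m inch '[[[0,-2.8,-2.8,0,0],[0,-2.8,-2.8,0,0],[0,-2.8,-2.8,0,0],[0,-2.8,-2.8,0,0],[0,-2.8,-2.8,0,0],[0,-2.8,-2.8,0,0],[0,-2.8,-2.8,0,0],[0,-2.8,-2.8,0,0]]]' 20; python3 -m inch '[[[0,-2.8,-2.8,0,0],[0,-2.8,-2.8,0,0],[0,-2.8,-2.8,0,0],[0,-2.8,-2.8,0,0],[0,-2.8,-2.8,0,0],[0,-2.8,-2.8,0,0],[0,-2.8,-2.8,0,0],[0,-2.8,-2.8,0,0]]]'; python3 -m inch '[[[0,0,0,0.117,0],[0,0,0,0.117,0],[0,0,0,0.117,0],[0,0,0,0.117,0],[0,0,0,0.117,0],[0,0,0,0.117,0],[0,0,0,0.117,0],[0,0,0,0,0]]]'
python3 - <<'E'
from h import *
o=robot.get_obs();M=R.from_quat(o["tool_rot"]).as_matrix();print(M.round(3),"tool -z deg",np.degrees(np.arctan2(-M[1,2],-M[0,2])),o["q"])
c=cal("wrist");print(w2px("wrist",[[.587,-.048,.072],[.568,-.037,.133],[.482,.022,.062]],c))
print((M.T@(np.array([.5073,-.0014,.15])-o["position"]))*100)
save("wrist","w1")
E
```

```text
time: 0.77
position: [0.3293, -0.3179, 0.2279]
tool_rot: [-0.7, -0.096, 0.701, -0.096]
ft_force: [0.9, -0.4, 1.2]
grip_width: 0.0417
time: 1.43
position: [0.4879, -0.0258, 0.2264]
tool_rot: [-0.699, -0.096, 0.702, -0.095]
ft_force: [0.1, -0.5, -0.6]
grip_width: 0.0009
time: 2.1
position: [0.4897, -0.0132, 0.2239]
tool_rot: [-0.675, 0.198, 0.682, 0.2]
ft_force: [0.1, -0.4, -0.4]
grip_width: 0.0006
[[-0.008 -0.54  -0.842]
 [ 0.005 -0.842  0.54 ]
 [-1.     0.     0.009]] tool -z deg -32.666709809664425 [-0.25721895  0.36343229  1.76991879  0.00319703  1.01709505  1.88202522]
[[291.57160824  67.5199818 ]
 [286.77534582  95.2803899 ]
 [293.11739855 210.39868922]]
[ 7.38298709 -1.94665371 -0.91726979]
```

View pics/w1.png

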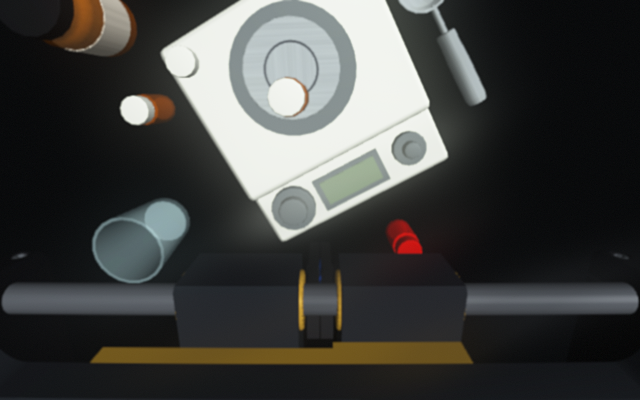

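The wrist view shows the pan ring centred at about (291.5,67), the vial cap at (288,97) and the large key at (293,209). All are within 2 px of the predictions.

```bash
python3 - <<'E'
from h import *
print(px2w("wrist",[(291.5,67)],.072),px2w("wrist",[(288,97)],.133),px2w("wrist",[(293,209)],.062))
o=robot.get_obs();M=R.from_quat(o["tool_rot"]).as_matrix()
p=px2w("wrist",[(291.5,67)],.072)[0];v=px2w("wrist",[(288,97)],.133)[0];d=(p-v)[:2];print(np.hypot(*d),np.degrees(np.arctan2(d[1],d[0])))
d=np.r_[d,0];print("tool frame d mm",M.T@d*1000)
print("vial rel tcp cm",M.T@(v-o["position"])*100)
E
```

```text
[[ 0.58741778 -0.04775715  0.072     ]] [[ 0.56666683 -0.0367449   0.133     ]] [[0.48300025 0.02130245 0.062     ]]
0.02349195145952461 -27.954269525919543
tool frame d mm [ -0.21986071  -1.83397276 -23.41922263]
vial rel tcp cm [ 9.01534522 -2.14815095 -7.85130457]
```

```bash
python3 -m inch '[[[0,-1.05,-1.2,-0.06,0],[0,-1.05,-1.2,0,0],[2.5,0,0,0,0],[2.5,0,0,0,0],[2.5,0,0,0,0],[2,0,0,0,0],[1,0,0,0,0],[0,0,0,0,0]]]'
cat > rel.py <<'E'
from h import *
o=robot.get_obs();M=R.from_quat(o["tool_rot"]).as_matrix();p=o["position"]
print(o["time"],p,o["ft_force"],"-z deg",np.degrees(np.arctan2(-M[1,2],-M[0,2])),"tilt",M[2].round(3))
for n,q in(("vial0",[.567,-.037,.090]),("pan",[.5873,-.048,.090]),("key",[.4825,.0217,.073])):print(n,"cm",(M.T@(q-p)*100).round(2))
E
python3 rel.py
```

```text
time: 2.82
position: [0.5235, -0.0073, 0.1154]
tool_rot: [-0.686, 0.166, 0.688, 0.168]
ft_force: [-0.4, -0.5, 0.6]
grip_width: 0.0006
2.8167 [ 0.5234619  -0.00725577  0.11539935] [-0.38200037 -0.49121632  0.63314582] -z deg -27.26390457132386 tilt [-1.    -0.002  0.004]
vial0 cm [ 2.52  0.65 -5.24]
pan cm [ 2.51  0.7  -7.55]
key cm [ 4.26 -0.69  4.95]
```

```bash
python3 -m inch '[[[1.2,0.65,0,0,0],[1.0,0,0,0,0],[0.2,0,0,0,0],[0,0,0,0,0],[0,0,-1,0,0],[0,0,-0.8,0,0],[0,0,0,0,0],[0,0,0,0,0]]]'; python3 rel.py
```

```text
time: 3.48
position: [0.5415, -0.0222, 0.0933]
tool_rot: [0.689, -0.163, -0.687, -0.165]
ft_force: [-0.4, -0.1, -0.8]
grip_width: 0.0001
3.4833 [ 0.54147926 -0.02223504  0.09325958] [-0.4447538  -0.05866614 -0.78558943] -z deg -26.760909515435923 tilt [-1.    -0.004 -0.002]
vial0 cm [ 0.33  0.17 -2.94]
pan cm [ 0.33  0.24 -5.25]
key cm [ 2.02 -1.26  7.25]
```

```bash
python3 -m inch '[[[0.35,0.2,0,0,0],[0,0,0,0,0],[0,0,-0.4,0,0],[0,0,-0.3,0,0],[0,0,-0.3,0,0],[0,0,-0.3,0,0],[0,0,-0.3,0,0],[0,0,0,0,0]]]'; python3 rel.py; python3 - <<'E'
from h import *
a=camera("wrist");b=camera("scene")[120:240,220:380];t=camera("top")[155:260,312:412]
can=np.zeros((600,800,3),np.uint8);can[:400,:640]=a;can[400:595,:260]=cv2.resize(b,(260,195));can[400:595,270:456]=cv2.resize(t,(186,195),interpolation=cv2.INTER_CUBIC)
cv2.imwrite("pics/w2.png",can[:,:,::-1])
print(w2px("wrist",[[.5873,-.048,.072],[.567,-.037,.133]]))
E
```

```text
time: 4.15
position: [0.5561, -0.0318, 0.0904]
tool_rot: [0.689, -0.162, -0.687, -0.165]
ft_force: [-0.5, -0.2, 0.9]
grip_width: 0.0006
4.15 [ 0.55606385 -0.03183498  0.09040488] [-0.46585972 -0.164632    0.88971311] -z deg -26.738567537363107 tilt [-1.    -0.004 -0.002]
vial0 cm [ 0.04 -0.03 -1.21]
pan cm [ 0.05  0.04 -3.52]
key cm [ 1.73 -1.46  8.98]
[[321.42679585 183.97143922]
 [319.56176982 286.79877642]]
```

View pics/w2.png

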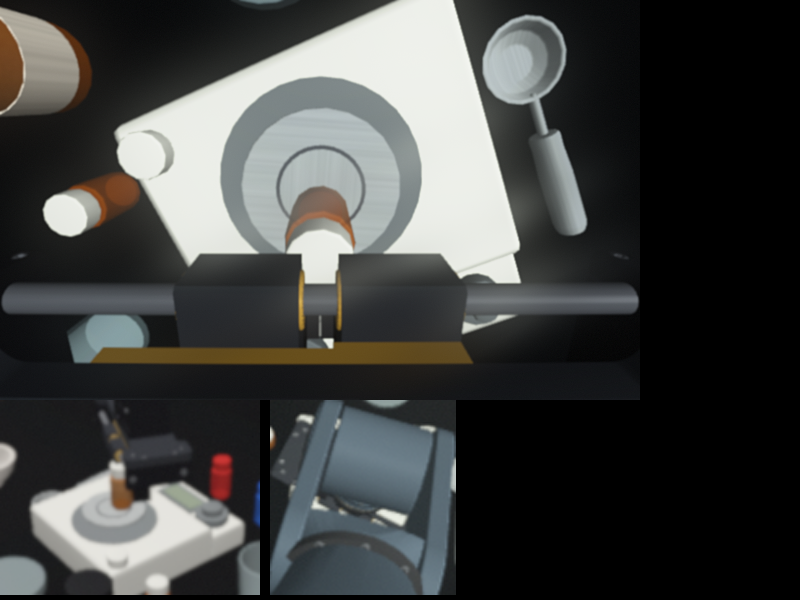

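```bash
cat > far.py <<'E'
from h import *
import sys
v=float(sys.argv[1]);o=robot.get_obs();M=R.from_quat(o["tool_rot"]).as_matrix()
q=px2w("wrist",[(320,v)],.075)[0]; print("far edge rel pan (tool cm)",M.T@(q-[.5873,-.048,.075])*100,"centre short by mm",(M.T@(q-[.5873,-.048,.075]))[2]*1000+14)
E
python3 far.py 187;python3 - <<'E'
from h import *
im=camera("wrist");print(im[175:200:1,320].tolist()); print(im[110:195:1,305].sum(1).tolist())
E
```

```text
far edge rel pan (tool cm) [ 0.00019105 -0.07105317  0.08342331] centre short by mm 14.834233070483773
[[174, 183, 181], [175, 183, 181], [175, 182, 181], [174, 183, 181], [175, 182, 181], [175, 182, 181], [174, 183, 181], [174, 182, 181], [168, 175, 173], [149, 148, 142], [125, 115, 106], [115, 100, 89], [112, 98, 86], [115, 100, 89], [118, 101, 90], [121, 102, 89], [125, 103, 90], [126, 103, 91], [125, 104, 90], [126, 105, 92], [126, 105, 92], [126, 105, 92], [127, 105, 92], [127, 106, 92], [127, 106, 93]]
[562, 568, 567, 566, 562, 556, 545, 540, 536, 542, 547, 544, 544, 540, 545, 552, 559, 561, 558, 556, 558, 555, 553, 552, 545, 547, 549, 555, 552, 554, 554, 552, 555, 552, 537, 481, 381, 300, 284, 338, 443, 527, 555, 556, 556, 553, 553, 554, 555, 551, 550, 554, 550, 549, 549, 552, 550, 551, 551, 550, 549, 548, 551, 549, 549, 546, 550, 547, 549, 547, 548, 545, 546, 545, 546, 548, 543, 519, 463, 370, 297, 279, 283, 286, 291]
```

```bash
python3 -m inch '[[[0,0,-0.3,0,0],[0,0,-0.3,0,0],[0,0,-0.3,0,0],[0,0,-0.2,0,0],[0,0,0,0,0]]]'; python3 rel.py;  python3 - <<'E'
from h import *
im=camera("wrist");cv2.imwrite("pics/w3.png",im[:,:,::-1])
s=im.astype(int);print([ (r,s[r,320].tolist()) for r in range(100,260,1) if abs(s[r,320].sum()-s[r-2,320].sum())>40])
print(w2px("wrist",[[.5873,-.048,.072]]+[[.5873+k*.893,-.048-k*.45,.072] for k in(.0215,.04)]))
E
```

```text
time: 4.77
position: [0.5651, -0.0365, 0.0902]
tool_rot: [0.688, -0.162, -0.688, -0.165]
ft_force: [-0.1, 0.5, -0.4]
grip_width: 0.0005
4.7667 [ 0.56513508 -0.03647329  0.09023534] [-0.05770534  0.50495236 -0.38591741] -z deg -26.71116489277743 tilt [-1.    -0.003  0.001]
vial0 cm [ 0.02 -0.04 -0.19]
pan cm [ 0.02  0.03 -2.5 ]
key cm [ 1.74 -1.48 10.  ]
[(100, [129, 140, 140]), (130, [153, 162, 163]), (131, [176, 186, 187]), (132, [183, 193, 194]), (165, [165, 173, 175]), (166, [132, 140, 142]), (167, [106, 111, 115]), (168, [98, 104, 108]), (170, [153, 161, 161]), (171, [177, 185, 184]), (172, [182, 191, 189]), (186, [150, 151, 146]), (187, [128, 118, 108]), (188, [119, 105, 91]), (189, [118, 103, 92]), (218, [150, 132, 116]), (219, [144, 143, 135]), (229, [181, 185, 176]), (230, [216, 220, 209]), (231, [236, 238, 233]), (232, [240, 242, 237])]
[[321.38642479 204.64250664]
 [321.45722033 163.08344794]
 [321.52144265 124.94561395]]
```

View pics/w3.png

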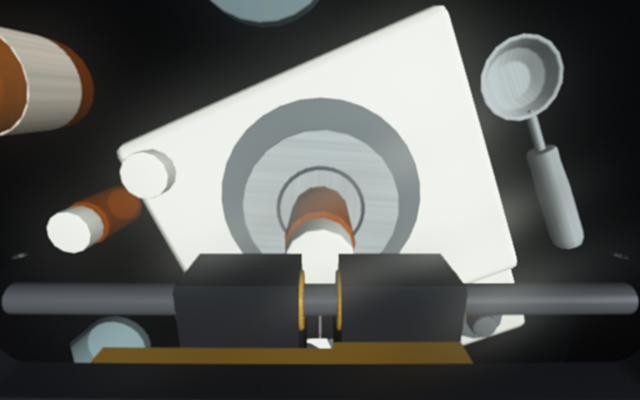

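```bash
python3 - <<'E'
from h import *
o=robot.get_obs();M=R.from_quat(o["tool_rot"]).as_matrix();f=lambda r,z:px2w("wrist",[(320,r)],z)[0]
print("gap mm: body",M.T@(f(168,.072)-f(186.5,.075))*1000,"pan-ring",M.T@(f(130,.072)-f(168,.072))*1000)
im=camera("wrist").astype(int)
for r in (190,195,200,205): print(r,[c for c in range(240,400) if abs(im[r,c].sum()-im[r,c-2].sum())>60])
E
```

```text
gap mm: body [ 2.99345092e+00  3.16991644e-03 -8.72794913e+00] pan-ring [-1.39633967e-02  1.56093888e-03 -1.85783640e+01]
190 [245, 246, 280, 281, 282, 284, 285, 286, 287, 304, 305, 306, 307, 308, 334, 335, 336, 337, 338, 356, 357, 358, 360, 361, 362, 397, 398, 399]
195 [244, 245, 278, 279, 280, 282, 283, 284, 298, 299, 300, 301, 340, 341, 342, 343, 358, 359, 360, 362, 363, 364, 398, 399]
200 [243, 244, 245, 277, 278, 279, 281, 282, 283, 295, 296, 297, 298, 344, 345, 346, 347, 360, 361, 362, 364, 365, 366, 398, 399]
205 [242, 243, 244, 276, 277, 278, 280, 281, 282, 293, 294, 295, 346, 347, 348, 360, 361, 362, 363, 364, 365, 366, 398, 399]
```

```bash
python3 -m inch '[[[0,0,0.4,0,0],[0,0,1.5,0,0],[0,0,2.5,0,0],[0,0,2.5,0,0],[-2.5,0,2,0,0],[-3,0,1.5,0,0],[-3,0,0,0,0],[0,0,0,0,0]]]'; python3 rel.py;  python3 - <<'E'
from h import *
a=camera("wrist");t=camera("top")
can=np.zeros((600,640,3),np.uint8);can[:400]=a;can[400:]=cv2.resize(camera("scene")[140:240,200:400],(400,200),interpolation=cv2.INTER_CUBIC).__class__((200,640,3),np.uint8)*0
can[400:,:400]=cv2.resize(camera("scene")[140:240,200:400],(400,200),interpolation=cv2.INTER_CUBIC)
cv2.imwrite("pics/w4.png",can[:,:,::-1])
print(w2px("wrist",[[.5873,-.048,.072],[.5873,-.048,.133]]))
E
```

```text
time: 5.53
position: [0.4644, 0.0126, 0.1749]
tool_rot: [-0.686, 0.163, 0.69, 0.165]
ft_force: [0.8, -0.4, 0.6]
grip_width: 0.0003
5.5333 [0.46443933 0.01261838 0.17488783] [ 0.78937639 -0.36887959  0.56023918] -z deg -26.7650028785227 tilt [-1.    -0.002  0.006]
vial0 cm [  8.42  -0.17 -11.44]
pan cm [  8.41  -0.1  -13.75]
key cm [10.18 -1.6  -1.26]
[[316.58054998  -3.82816071]
 [315.53919876 -38.52864892]]
```

View pics/w4.png

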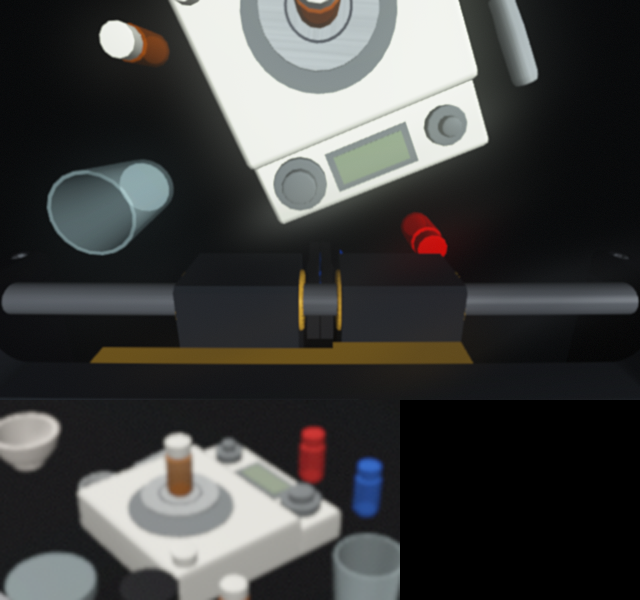

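The vial stands upright inside the ring in both views, with the fingers clear. I'll measure the near-side gap and the key.

```bash
python3 - <<'E'
from h import *
o=robot.get_obs();M=R.from_quat(o["tool_rot"]).as_matrix()
s=camera("wrist").astype(int);print([(r,int(s[r,318].sum())) for r in range(10,75)])
for r in (0,5,10,15): print(r,[c for c in range(265,375) if abs(s[r,c].sum()-s[r,c-2].sum())>60])
f=lambda r,z:(M.T@px2w("wrist",[(318,r)],z)[0])*1000
for r in (20,22,24,26): print("body",r,f(r,.075)[2])
for r in (38,40,42,64,66,68): print("ring/pan",r,f(r,.072)[2])
k=px2w("wrist",[(299,184)],.062)[0];print(k,"key rel tcp cm",M.T@(k-o["position"])*100)
E
```

```text
[(10, 205), (11, 204), (12, 208), (13, 205), (14, 207), (15, 206), (16, 198), (17, 188), (18, 184), (19, 183), (20, 213), (21, 341), (22, 508), (23, 578), (24, 589), (25, 586), (26, 587), (27, 585), (28, 587), (29, 589), (30, 589), (31, 591), (32, 576), (33, 510), (34, 381), (35, 305), (36, 360), (37, 486), (38, 566), (39, 589), (40, 594), (41, 591), (42, 590), (43, 584), (44, 580), (45, 571), (46, 569), (47, 577), (48, 589), (49, 596), (50, 603), (51, 603), (52, 600), (53, 592), (54, 586), (55, 588), (56, 592), (57, 598), (58, 601), (59, 601), (60, 595), (61, 593), (62, 589), (63, 580), (64, 527), (65, 429), (66, 399), (67, 411), (68, 422), (69, 423), (70, 423), (71, 427), (72, 424), (73, 423), (74, 426)]
0 [280, 281, 282, 284, 285, 286, 292, 293, 294, 295, 336, 337, 338, 339, 348, 349, 350, 351, 352, 353]
5 [281, 282, 283, 284, 285, 286, 294, 295, 296, 297, 335, 336, 337, 338, 347, 348, 349, 351, 352]
10 [282, 283, 284, 286, 287, 296, 297, 298, 299, 300, 333, 334, 335, 336, 346, 347, 348, 349, 350, 351]
15 [284, 285, 286, 288, 289, 290, 300, 301, 302, 303, 304, 329, 330, 331, 332, 344, 345, 346, 348, 349, 350]
body 20 -530.0971155665861
body 22 -528.9344037410251
body 24 -527.768419098876
body 26 -526.599143478978
ring/pan 38 -519.9801376968425
ring/pan 40 -518.7728042307881
ring/pan 42 -517.5619882866117
ring/pan 64 -504.0074946257921
ring/pan 66 -502.75332889041005
ring/pan 68 -501.49541647340754
[0.48120129 0.02113707 0.062     ] key rel tcp cm [10.80816415 -1.62322342 -1.46212902]
```

Both gaps agree: about 7.4 mm near and 8.7 mm far, against 7.5 mm ideal. The vial is centred to about 1 mm. Next is the key.

```bash
python3 -m inch '[[[0,-1.6,-1.35,0,0],[2.5,0,0,0,0],[2.5,0,0,0,0],[2,0,0,0,0],[1,0,0,0,0],[0,0,0,0,0],[0,0,0,0,0]]]'; python3 rel.py
```

```text
time: 6.37
position: [0.4812, 0.0203, 0.0793]
tool_rot: [-0.679, 0.164, 0.696, 0.166]
ft_force: [-0.3, 0.0, 0.1]
grip_width: 0.0005
6.3667 [0.48120293 0.02026943 0.07927532] [-0.29155046  0.03046435  0.11868068] -z deg -26.988869383401187 tilt [-1.     0.003  0.024]
vial0 cm [ -1.31   1.21 -10.22]
pan cm [ -1.36   1.27 -12.52]
key cm [ 0.63 -0.19 -0.07]
```

```bash
python3 -m inch '[[[0.5,-0.15,0,0,0],[0.4,0,0,0,0],[0.3,0,0,0,0],[0,0,0,0,0]]]'; python3 rel.py
```

```text
time: 6.7
position: [0.4822, 0.0215, 0.0676]
tool_rot: [-0.679, 0.164, 0.696, 0.166]
ft_force: [-1.4, -0.3, 4.2]
grip_width: 0.0005
6.7 [0.48215588 0.02152681 0.06762863] [-1.36778282 -0.32609127  4.1950021 ] -z deg -27.01511370883624 tilt [-1.     0.003  0.023]
vial0 cm [ -2.47   1.37 -10.16]
pan cm [ -2.52   1.43 -12.47]
key cm [-0.54 -0.03 -0.01]
```

Force is about 4 N. I'll press on to the firm stop.

```bash
python3 -m inch '[[[0.2,0,0,0,0],[0.2,0,0,0,0]]]'; python3 -m inch '[[[0.3,0,0,0,0]]]'
```

```text
time: 6.87
position: [0.4822, 0.0215, 0.067]
tool_rot: [-0.68, 0.164, 0.695, 0.166]
ft_force: [-3.8, 0.4, 22.6]
grip_width: 0.0005
time: 6.95
position: [0.4822, 0.0215, 0.0668]
tool_rot: [-0.681, 0.164, 0.695, 0.165]
ft_force: [-5.6, 0.7, 34.0]
grip_width: 0.0003
```

Position stalls at 0.067 m while force rises to 34 N, so the key is at its stop. Releasing now.

```bash
python3 -m inch '[[[-0.5,0,0,0,0],[-1,0,0,0,0],[-2.5,0,0,0,0],[-3,0,0,0,0],[-2,0,0,0,0],[0,0,2.5,0,0],[0,0,2.5,0,0],[0,0,0,0,0]]]'; python3 -m inch '[[[0,0,0,0,0],[0,0,0,0,0],[0,0,0,0,0],[0,0,0,0,0]]]'; python3 - <<'E'
from h import *
a=camera("wrist");s=camera("scene");t=camera("top")
can=np.zeros((600,640,3),np.uint8);can[:400]=a
can[400:,:400]=cv2.resize(s[140:240,200:400],(400,200),interpolation=cv2.INTER_CUBIC)
can[400:,410:640]=cv2.resize(t[150:260,300:426],(230,200),interpolation=cv2.INTER_CUBIC)
cv2.imwrite("pics/w5.png",can[:,:,::-1])
E
```

```text
time: 7.62
position: [0.4425, 0.043, 0.1676]
tool_rot: [-0.687, 0.164, 0.689, 0.166]
ft_force: [-0.1, -0.3, -1.1]
grip_width: 0.0007
time: 7.95
position: [0.4451, 0.0425, 0.169]
tool_rot: [0.689, -0.164, -0.686, -0.166]
ft_force: [0.4, 0.2, -1.0]
grip_width: 0.0003
```

View pics/w5.png

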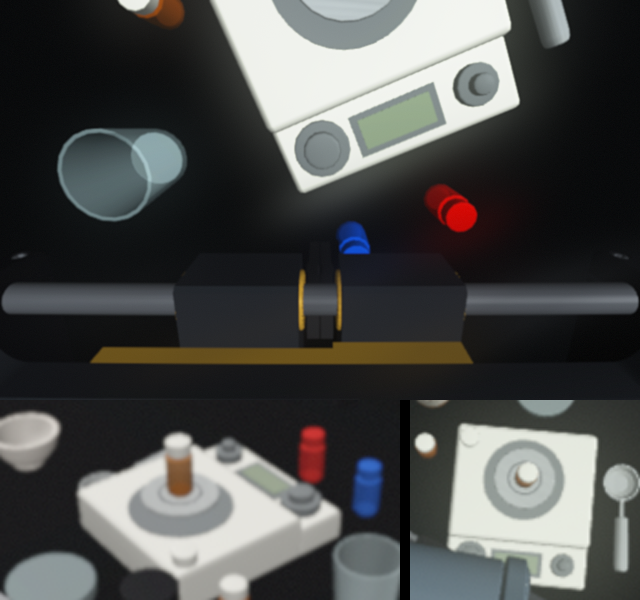

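The vial stands upright in the ring in both the scene and top views. The keys are up, nothing else has moved, and the arm is touching nothing.

```bash
python3 -c "
from rig import robot
print(robot.hand_in())"
```

```text
the job is handed in; nothing more can be done
None
```

The vial now stands upright inside the ring, and the large key was pressed to its stop and let up afterwards. I handed the job in at about 8 s on the robot's clock.

- **Vial:** I slid it about 22 mm towards the pan's centre in two gentle strokes. The fingers were shut, with the tips about 8 mm above the pan, and they backed well away before I touched the key. The gap from its body to the ring measured about 7.4 mm on the near side and 8.7 mm on the far side, against 7.5 mm ideal. Sideways it was centred to within 1 px.
- **Key:** Force was about 4 N near the bottom of its travel. It then stalled at a TCP height of 0.067 m while the force rose to 34 N, which I took as the firm stop. That was fingertip force, and the wrist limit is 120 N. After release the pictures showed the key up, but I had no reading of its travel.
- **Other things:** The last pictures showed the small key and the other objects in view undisturbed, by eye only. I did not look at the whole bench again after the first pictures.
- **Disagreement:** With the hand low over the pan, the calibrated prediction of the ring was about 5 px (2.6 mm) off from where it appeared. I judged the vial's final place against the ring as seen in the same picture instead.

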